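Lay the upended tea carton beside its twin

TASK

One of the two tea cartons has been left standing on its end. Without ever lifting it off the worktop, push it over with the fingertips so that it lies flat on a long side, then push it along the worktop until it sits snugly side by side with the other carton, long side against the other's near long side and ends level. The other carton must stay where it is, bar a slight nudge, and the glass, the spice jar and the mug must not be disturbed.

Things in the scene. Friction and masses are not known exactly. Their poses are not given: they have to be found in the camera images.
- standing_mid (a point): Centre of the light card carton that stands on end: 66 x 142 x 70 mm along its own x, y, z, 0.2 kg. At the start y is upright (centre 71 mm up), x points left or right and +z faces the robot, within 12 degrees. It topples when tilted about 25 degrees; its centre then lands about 105 mm along the push, 33 mm up. Print may stand 3 mm out at +z.
- lying_mid (a point): Centre of the other carton, same size and own axes, 0.3 kg, loose, lying right way up (z up, centre 35 mm above the worktop). Its long y axis points to the robot's left within 10 degrees; its near long side is its -x face, 33 mm from the centre. It lies further off than the standing one, to the left or right of it.
- glass: empty clear glass, 81 mm across, 93 mm high, standing at about the lying carton's distance but on the other side (left or right); origin at the centre of its underside, z axis up
- spice_jar: small round spice jar with a dark cap, 41 mm across, 105 mm high, standing to the left of the work; origin at the centre of its underside, z axis up
- mug: two-tone mug, dark above and cream below, 86 x 117 x 99 mm with its handle, standing to the right of the work; origin at the centre of its underside, z axis up
There are look-alikes about, which are no part of the job. What is shaped like the part that bears standing_mid but pink is not meant. Leave any blue look-alike of the part that bears lying_mid alone.

How it is judged:
By the outcome, as a careful person would: the job done as asked, in the order asked, and still so for the second after the job is handed in, with the robot touching nothing.
It also fails if it takes over 64 s, if anything falls off the work surface, if the arm or the gripper's body presses on something with over 40 N, if the wrist force passes 120 N, or if a joint passes its speed limit or range.

ROBOT

A 6-joint arm with a two-finger parallel gripper is mounted at the origin on a cart in front of the work surface, level with it; the furniture and walls round the work are solid. World frame = base frame: x ahead of the robot, y to its left, z up, the work surface at z = 0. Lengths are in mm, angles in rad, forces in N, time in s.
With the tool pointing down it reaches from about 300 to 775 mm from the base axis. Payload 14.6 kg.
Tool frame: the origin (TCP) lies on the centre line of the jaws, within the pads' length; the fingertips stand 19 mm ahead of it and the grasp point (between the pads) is the TCP (bot.tip_reach is the distance from the TCP to the fingertips, in mm); z points along the fingers, y is the line along which they close (so a half turn about z gives the same grasp; the last joint's range is limited). The gripper opens to 85 mm and grips with 20 to 120 N. Pads are 22 mm wide; open, the fingers measure 114 mm over their backs; the gripper's body (76 mm by 85 mm) begins 54 mm behind the grasp point. The pads swing forward as they close: fully open they stand 13 mm farther back than shut.
Start: joints at [1.117, 0.3, 1.521, -0, 1.321, -0.067], TCP at [207.471, 509.358, 250.281] pointing down, gripper open.
Joint ranges: [-3.03, 3.03], [-0.79, 2.21], [0.23, 2.52], [-1.04, 4.18], [0, 3.07], [-2.55, 2.55]. Speed limits (rad/s): [2.22, 2.22, 2.57, 3.14, 3.14, 3.14].

INTERFACE

Orientations are given as a unit quaternion [w, x, y, z].
In Python, from rig import bot gives the robot as it stands. Calls block until the motion is done:
- bot.move_to(position, orientation): joint-space move of the TCP to a pose.
- bot.servo_line(position, attitude=None, speed=150, until_force=None): straight line of the TCP; attitude=None keeps the orientation; speed is the mean speed in mm/s. With until_force (N) it stops when the force on the tool has changed by that much, and returns True; else False.
- bot.move_joints(angles): joint-space move.
- bot.move_gripper(opening, grip_force=None): finger opening in mm; grip_force is the grip in N (None keeps the last); returns when the fingers have stopped.
- bot.dwell(seconds).
- bot.ik(position, orientation): joint angles nearest the present ones, or None.
- bot.read_state(): the state.
- bot.read_camera(name): name is "scene" or "top" or "wrist"; returns a dict with "image" (480x640x3 uint8, blue, green, red), "depth" (480x640 float32, mm along the optical axis (not along the pixel's ray), 0 where there is no reading), "fovy" (degrees; the focal length in pixels is half the picture's height over the tangent of half this angle, whatever the lens; pixels are square), "cx", "cy" (the principal point, pixels), "k1" (the pictures are not rectified: a ray, as slopes to the right and down, at radius r is drawn at 1 + k1 r^2 times it, then the intrinsics apply), "eye" and "attitude" of the camera in the world; the wrist camera has in their place "mount" (4x4, takes a point from camera to tool coordinates, whose origin is the TCP and whose axes are the flange's). Camera axes: x right, y down, z forward; pixel columns grow to the right and rows downward; lengths in mm; the calibration is good to about 2 mm. A picture is of the moment at which its call begins: read the wrist's pose just before it.
A pose or a line that the arm cannot do raises bot.MotionError and nothing moves.
- bot.finish_job(): hands the job in; it is judged then, once.
The state is a dict: "clock": time; "joint_positions": joint angles; "qvel": joint speeds; "effort": joint torques, N m; "ee_pos": TCP position; "tool_rot": TCP orientation; "ft_force": force on the tool from outside, world axes, zero at the start; "moment": the same for the moment, N m; "grip_width": finger opening in mm; "grip_force": force on a finger pad.
Only numpy, scipy, OpenCV 4.12 (cv2) and the standard library are available. Lean on these libraries where they do the work, as an engineer would, in place of code of your own. Each camera call takes 0.05 s, during which the arm holds its last target. There are 200 camera calls.

## Working session

There is one attempt and no reset: what is moved stays moved. The work goes in short steps, each a Python script; the robot and the scene stay as the last script left them, time stands still between calls to the robot, and variables do not carry over. Pictures are saved under pics/ and viewed, at most 10 in all, crops included, and the job is handed in when it is done.

```bash
ls; mkdir -p pics
cat > h.py <<'E'
import numpy as np, cv2
from rig import bot
from scipy.spatial.transform import Rotation as R
def rot(q): return R.from_quat([q[1],q[2],q[3],q[0]]).as_matrix()
def pose(c):
    if 'mount' in c:
        m=np.array(c['mount']); s=c['st']; A=rot(s['tool_rot'])
        return A@m[:3,:3], A@m[:3,3]+np.array(s['ee_pos'])
    a=np.array(c['attitude']); return (rot(a) if a.size==4 else a), np.array(c['eye'])
def shot(n):
    s=bot.read_state(); c=bot.read_camera(n); c['st']=s; return c
def K(c):
    f=240/np.tan(np.radians(c['fovy'])/2); return np.array([[f,0,c['cx']],[0,f,c['cy']],[0,0,1]])
def rays(c,px):
    k=np.array([c['k1'],0,0,0,0.]); u=cv2.undistortPoints(np.array(px,float).reshape(-1,1,2),K(c),k).reshape(-1,2)
    return np.c_[u,np.ones(len(u))]
def cloud(c):
    v,u=np.mgrid[0:480,0:640]; r=rays(c,np.c_[u.ravel(),v.ravel()]); A,e=pose(c)
    return ((r*c['depth'].reshape(-1,1))@A.T+e).reshape(480,640,3)
def atz(c,px,z):
    A,e=pose(c); d=rays(c,px)@A.T; return e+d*((z-e[2])/d[:,2])[:,None]
E
python3 - <<'E'
from h import *
for n in('scene','top'):
    c=shot(n); cv2.imwrite(f'pics/{n}0.png',c['image']); np.savez(f'{n}0.npz',**c)
    print(n,pose(c)[1],c['fovy'],c['k1'],(c['depth']>0).mean())
print(bot.read_state())
E
```

```text
pics
scene [ 126.57247318 1058.38675407  773.77945908] 43.59140574547026 -0.036848633106603364 0.9960384114583334
top [ 346.49512647  -41.98697222 1078.69226522] 57.58626511123694 -0.04893965101612793 0.9961458333333333
{'clock': 0.1, 'joint_positions': array([ 1.11740461e+00,  3.00428712e-01,  1.52149686e+00,  1.23646824e-05,
        1.32069143e+00, -6.65965329e-02]), 'qvel': array([ 0.00115081, -0.00086388, -0.00123476,  0.00017578, -0.00053738,
       -0.00216047]), 'effort': array([ 1.43366397e-03, -5.44378996e+01, -3.62367868e+01, -8.75013939e-06,
        3.10270159e-03, -2.48727639e-05]), 'ee_pos': array([207.39224027, 509.20709797, 249.7801812 ]), 'tool_rot': array([-1.37455792e-04,  1.92195729e-01,  9.81356479e-01, -4.93423969e-04]), 'ft_force': array([-0.35287102,  0.1525363 , -0.08151013]), 'moment': array([ 0.03845097, -0.06635555, -0.04128316]), 'grip_force': 0.0, 'grip_width': 85.37446112845643}
```

View pics/scene0.png

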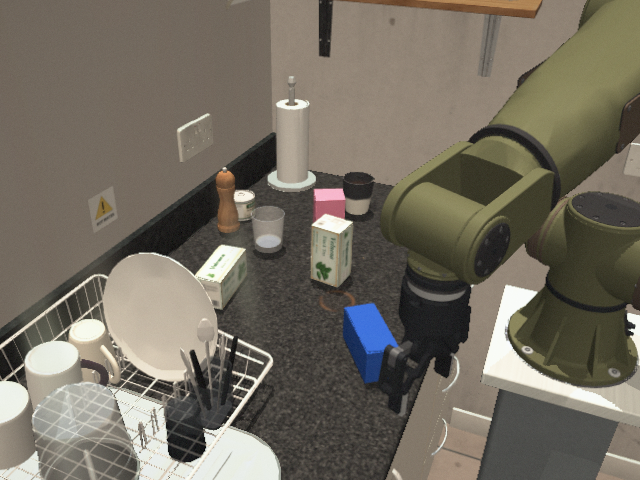

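View pics/top0.png

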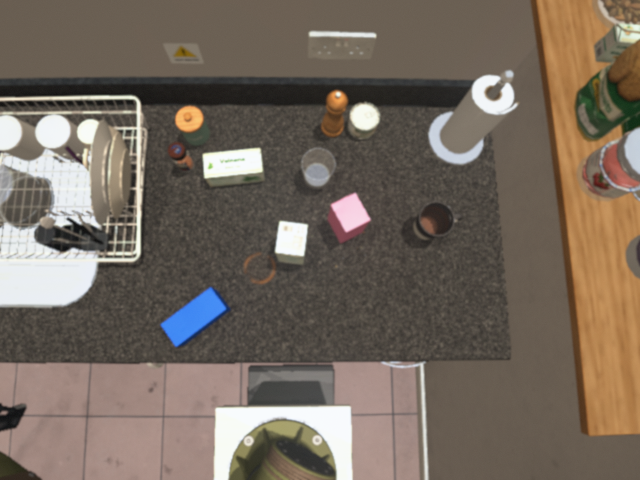

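The scene view shows the standing carton at (331,250), the lying one at (222,275), the pink one at (328,205) and the blue one at (370,342). In the top view the standing carton's top is at (292,240), the lying carton at (233,166), the glass at (318,167), the jar at (180,155) and the mug at (434,220). Next I'll take metric positions from depth.

Run:
```python
from h import *
cs={}
for n in('scene','top'):
    d=np.load(f'{n}0.npz',allow_pickle=True); cs[n]={k:(d[k].item() if d[k].dtype==object or d[k].ndim==0 else d[k]) for k in d if k!='mount'}
P={n:cloud(c) for n,c in cs.items()}
a=P['top']
def near(p,xy,r,zlo,zhi):
    q=p.reshape(-1,3); m=(np.hypot(q[:,0]-xy[0],q[:,1]-xy[1])<r)&(q[:,2]>zlo)&(q[:,2]<zhi); return q[m]
print('table',a[320,330],a[230,200])
for nm,(u,v) in dict(stand=(292,240),lying=(233,166),pink=(349,215),blue=(195,317),jar=(180,150),glass=(318,160),mug=(434,215)).items():
    print(nm,a[v,u].round(0))
def rect(q,nm):
    r=cv2.minAreaRect(q[:,:2].astype(np.float32)); print(nm,len(q),np.round(r[0],1),np.round(r[1],1),round(r[2],1),'z',np.median(q[:,2]).round(1))
for n in P:
  for nm,(u,v),lo,hi,r in (('stand',(292,240),132,155,60),('lying',(233,166),62,80,95),('pink',(349,215),30,200,70),('blue',(195,317),20,100,95),('jar',(180,150),15,130,45),('glass',(318,160),10,110,60),('mug',(434,215),10,110,75)):
    q=near(P[n],a[v,u],r,lo,hi)
    if len(q)>10: rect(q,n+' '+nm); print('    lo',np.percentile(q,1,axis=0).round(0),'hi',np.percentile(q,99,axis=0).round(0))
```

```text
table [ 352.44593021 -113.52546385   -1.42684207] [576.98216341 211.52603304  -2.27123991]
stand [524. -23. 140.]
lying [721. 122.  67.]
pink [ 580. -149.  142.]
blue [360. 198.  68.]
jar [748. 243. 104.]
glass [752. -86.  29.]
mug [ 609. -376.   28.]
scene stand 548 [526.3 -19.6] [68.4 74.8] 81.6 z 138.2
    lo [488. -52. 132.] hi [563.  15. 141.]
scene lying 1124 [725.6 127.2] [ 64.2 143.9] 6.5 z 69.1
    lo [691.  57.  63.] hi [760. 197.  73.]
scene pink 892 [ 585.4 -150.1] [73.4 74.1] 25.4 z 129.5
    lo [ 542. -183.   71.] hi [ 627. -108.  141.]
scene blue 2367 [359.3 205.2] [ 64.9 145.6] 36.6 z 68.6
    lo [307. 141.  22.] hi [422. 276.  73.]
scene glass 687 [730.5 -83.1] [87.  58.2] 87.9 z 67.0
    lo [ 703. -124.   13.] hi [756. -41.  92.]
scene mug 1008 [ 581.1 -358.7] [83.8 90.1] 20.6 z 70.0
    lo [ 541. -401.   12.] hi [ 621. -315.   97.]
top stand 918 [527.2 -21.7] [62.2 72. ] 82.8 z 139.9
    lo [491. -54. 134.] hi [563.  10. 144.]
top lying 1477 [728.6 124.3] [ 65.3 141. ] 6.8 z 70.8
    lo [693.  54.  63.] hi [763. 193.  75.]
top pink 1267 [ 587.7 -152. ] [73.3 64.3] 27.2 z 138.9
    lo [ 543. -192.   35.] hi [ 625. -111.  143.]
top blue 1927 [361.5 202.2] [ 64.3 141.1] 38.1 z 70.5
    lo [300. 134.  26.] hi [421. 266.  75.]
top jar 473 [748.3 251.1] [41.6 40.1] 12.6 z 98.4
    lo [728. 232.  17.] hi [767. 270. 108.]
top glass 746 [732.2 -84.7] [54.  79.1] 0.2 z 41.8
    lo [ 708. -122.   10.] hi [758. -45.  93.]
top mug 1100 [ 589.1 -365.8] [ 85.7 103. ] 42.5 z 66.7
    lo [ 543. -426.   11.] hi [ 624. -317.  100.]
```

```bash
cat >> h.py <<'E'
def q(deg):  # tool down, closing line along heading deg
    f=np.radians((deg+90)/2); return [0,np.cos(f),np.sin(f),0]
def d(deg): return np.array([np.cos(np.radians(deg)),np.sin(np.radians(deg)),0])
def rect(p,xy,r,lo,hi,nm):
    p=p.reshape(-1,3); m=(np.hypot(p[:,0]-xy[0],p[:,1]-xy[1])<r)&(p[:,2]>lo)&(p[:,2]<hi); p=p[m]
    b=cv2.minAreaRect(p[:,:2].astype(np.float32)); print(nm,len(p),np.round(b[0],1),np.round(b[1],1),round(b[2],1),'z',np.median(p[:,2]).round(1)); return b
def st(): s=bot.read_state(); print('t',round(s['clock'],2),s['ee_pos'].round(1),s['ft_force'].round(1),round(s['grip_width'],1))
E
python3 - <<'E'
from h import *
print(bot.tip_reach)
u=d(82.4); C=np.array([527,-21,0]); o=q(-7.6)
s=C-u*60
bot.move_gripper(35)
bot.move_to([s[0],s[1],250],o); st()
bot.servo_line([s[0],s[1],141],speed=150); st()
e=s+u*40; bot.servo_line([e[0],e[1],141],speed=70); st()
c=shot('scene'); cv2.imwrite('pics/s1.png',c['image'])
e=s+u*92; bot.servo_line([e[0],e[1],141],speed=70); st()
bot.dwell(.4)
bot.servo_line([e[0],e[1],230],speed=200); st()
c=shot('top'); cv2.imwrite('pics/t1.png',c['image']); p=cloud(c)
rect(p,(545,85),110,55,85,'fallen'); rect(p,(727,125),95,62,80,'lying')
E
```

```text
19.0
t 3.02 [519.2 -79.8 250. ] [ 0.4  0.2 -0.2] 35.3
t 3.89 [519.5 -80.5 141.8] [-0.3 -0.3 -0.2] 35.0
t 4.62 [524.4 -40.8 141. ] [-0.1 -0.7 -0.4] 35.1
t 5.56 [531.2  10.6 141. ] [-0.3 -0.6 -0.1] 35.2
t 6.55 [530.9  10.7 229.2] [ 0.   0.2 -1.5] 34.9
fallen 86 [572.2  87.6] [38.7 15.8] 87.7 z 63.2
lying 1260 [728.9 124.6] [ 64.3 141.1] 6.5 z 71.1
```

View pics/t1.png

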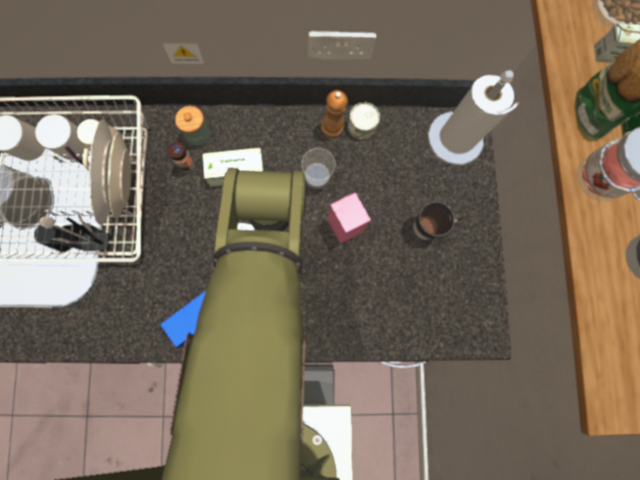

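The arm hides most of the carton in the top view, with a white patch at (247,226) at about 63 mm high. I'll check with the scene and wrist cameras.

Run:
```python
from h import *
bot.move_to([470,-60,300],q(0)); st()
for n in('scene','wrist','top'):
    c=shot(n); cv2.imwrite(f'pics/{n}2.png',c['image']); p=cloud(c)
    try:
        b=rect(p,(545,85),110,55,85,n+' fallen'); rect(p,(727,125),95,62,80,'lying')
    except Exception as e: print(n,e)
a=cv2.imread('pics/scene2.png');b=cv2.imread('pics/wrist2.png')
cv2.imwrite('pics/m2.png',np.hstack([cv2.resize(a,(400,300)),cv2.resize(b,(400,300))]))
```

```text
t 7.14 [469.9 -60.1 299.1] [ 0.   0.9 -0.6] 34.9
scene fallen 1403 [539.9  87. ] [145.6  76.3] 82.4 z 62.0
lying 1127 [727.3 125.5] [ 65.2 148.1] 6.8 z 69.1
wrist fallen 10130 [538.9  65.3] [102.2  73.2] 82.5 z 63.8
lying 4036 [725.7  85.5] [50.1 67.4] 7.7 z 71.0
top fallen 1373 [543.4 100.6] [109.6  73.1] 82.6 z 63.4
lying 1468 [728.6 124.2] [ 64.8 140.5] 6.5 z 70.9
```

View pics/m2.png

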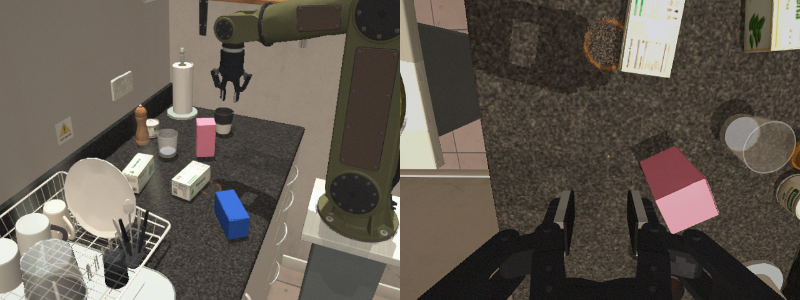

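The left panel shows the carton lying flat at about (190,182), in front of the other. The right panel shows its right end at about (650,75), with nothing else moved. Next: push on its end by about 19 mm, then push forward with both open fingers.

Run:
```python
from h import *
u=d(82.4); C=np.array([541,85,0]); o=q(-7.6)
z=19+18
s=C-u*97
bot.move_to([s[0],s[1],150],o)
bot.servo_line([s[0],s[1],z],speed=150); st()
e=C-u*82+u*19; bot.servo_line([e[0],e[1],z],speed=60); st()
e2=e-u*10; bot.servo_line([e2[0],e2[1],z],speed=150)
bot.servo_line([e2[0],e2[1],200],speed=250)
bot.move_gripper(85)
v=d(6.6); C2=C+u*19; s=C2-v*92; o=q(-83.4)
bot.move_to([s[0],s[1],210],o); st()
c=shot('wrist'); print(np.array(c['mount']).round(2).tolist()); cv2.imwrite('pics/w3.png',c['image']); p=cloud(c)
rect(p,C2,110,52,85,'fallen'); rect(p,(727,125),95,62,80,'lying')
c=shot('scene'); rect(cloud(c),C2,110,52,85,'fallen')
```

```text
t 8.9 [528.8 -11.3  38.2] [ 1.1 -0.4  0.7] 34.8
t 9.62 [532.6  22.7  36.9] [-0.9 -0.   0.2] 34.5
t 12.55 [452.3  93.1 210. ] [-0.   0.4 -0.3] 84.9
[[-0.0, -0.94, -0.33, 85.17], [1.0, -0.0, -0.0, 0.64], [0.0, -0.33, 0.94, -123.03], [0.0, 0.0, 0.0, 1.0]]
fallen 24225 [544.3 107.2] [141.   73.1] 82.3 z 63.6
lying 0 [0. 0.] [0. 0.] 0.0 z nan
fallen 1522 [541.8 108.7] [148.4  75.4] 82.2 z 61.8
  return _methods._mean(a, axis=axis, dtype=dtype,
  ret = ret.dtype.type(ret / rcount)
```

View pics/w3.png

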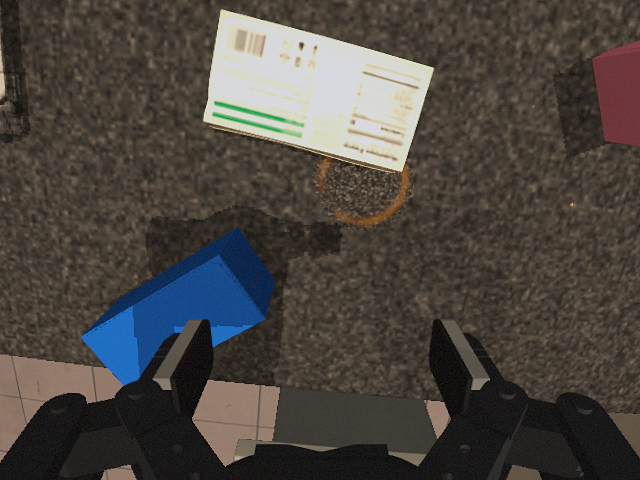

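The wrist view shows the fallen carton at about (320,90), tilted. The blue box at (180,300) is clear of the left finger if I start about 15 mm further ahead.

```bash
cat >> h.py <<'E'
v=d(6.6); u1=d(96.6)
def P(a,b,z): r=v*a+u1*b; return [r[0],r[1],z]
def AB(p): p=np.array([p[0],p[1],0]); return np.round([p@v,p@u1],1)
E
python3 - <<'E'
from h import *
o=q(-83.4); b=42
bot.move_to(P(475,b,150),o)
bot.servo_line(P(475,b,37),speed=150); st()
bot.servo_line(P(592,b,37),speed=80); st()
bot.servo_line(P(575,b,37),speed=150)
bot.servo_line(P(540,b,220),speed=250); st()
for n in('wrist','top','scene'):
    c=shot(n); cv2.imwrite(f'pics/{n}4.png',c['image']); p=cloud(c)
    r=rect(p,P(638,b,0),76,52,67,n+' fallen'); print(AB(r[0]))
    r=rect(p,P(737,b,0),78,67.5,80,n+' lying'); print(AB(r[0]))
E
```

```text
t 13.91 [467.7  96.4  38.2] [0.5 0.  0.3] 85.1
t 15.53 [583.1 109.8  37. ] [-0.2 -0.7 -0.7] 85.0
t 16.68 [531.4 103.7 218.6] [-0.7 -0.3 -0.4] 85.3
wrist fallen 22247 [627.5 122.2] [ 72.7 137.4] 6.6 z 63.6
[637.4  49.3]
wrist lying 0 [0. 0.] [0. 0.] 0.0 z nan
[0. 0.]
top fallen 347 [653.6  76.1] [102.4  39.2] 8.9 z 63.2
[6.58e+02 5.00e-01]
top lying 1142 [728.7 124.3] [ 63.8 140.6] 6.6 z 71.2
[738.2  39.8]
scene fallen 1339 [645.2 123.4] [113.8 137.9] 5.7 z 61.9
[655.1  48.4]
scene lying 914 [726.  126.7] [ 62.9 143.7] 7.0 z 69.6
[735.8  42.4]
  return _methods._mean(a, axis=axis, dtype=dtype,
  ret = ret.dtype.type(ret / rcount)
```

View pics/wrist4.png

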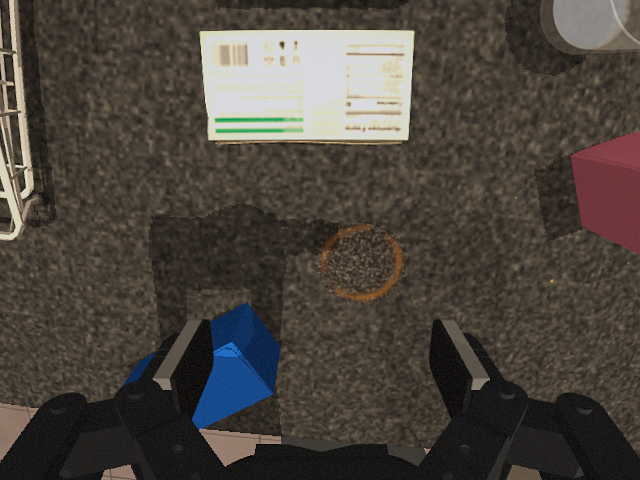

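Carton is now parallel to the other (centre (307,85)), but about 8 mm too far left. Next: one wrist view with both cartons for a relative measurement, then a nudge from the left end.

```bash
cat >> h.py <<'E'
def both(a,b=41,zr=240):
    bot.move_to(P(a,b,zr),q(-83.4)); c=shot('wrist'); p=cloud(c).reshape(-1,3)
    ab=np.c_[p@v,p@u1,p[:,2]]
    m=(ab[:,2]>45)&(ab[:,2]<90)&(ab[:,1]>-60)&(ab[:,1]<140)&(ab[:,0]>560)&(ab[:,0]<790); ab=ab[m]
    hi=ab[:,2]>67
    for nm,k in(('fallen',(ab[:,2]>58)&~hi),('lying',hi)):
        t=ab[k]; r=cv2.minAreaRect(t[:,:2].astype(np.float32)); print(nm,len(t),'lo',np.percentile(t,.5,axis=0).round(1),'hi',np.percentile(t,99.5,axis=0).round(1),'c',np.round(r[0],1),np.round(r[1],1),round(r[2],1))
    return c
E
python3 - <<'E'
from h import *
c=both(600); cv2.imwrite('pics/w5.png',c['image']); st()
E
```

```text
fallen 17170 lo [601.5 -18.4  58.8] hi [707.5 119.7  65.9] c [662.6  48.1] [145.9 138.7] 83.2
lying 15361 lo [707.5 -30.2  67.9] hi [754.4 107.4  73.2] c [686.4  38.6] [140.4 137.8] 89.9
t 17.24 [590.9 109.6 238.6] [-0.1  0.6  0.8] 85.1
```

Run:
```python
from h import *
o=q(-83.4)
bot.move_to(P(637,150,200),o); bot.move_gripper(0)
bot.servo_line(P(637,150,45),speed=150); st()
bot.servo_line(P(637,125,45),speed=50); st()
bot.servo_line(P(637,140,45),speed=150)
bot.servo_line(P(637,140,180),speed=250)
bot.move_gripper(85)
c=both(600); cv2.imwrite('pics/w6.png',c['image']); st()
```

```text
t 19.75 [616.  222.4  46.1] [0.4 0.3 1. ] 0.0
t 20.4 [618.5 197.1  45.1] [0.8 0.5 1.7] -0.2
fallen 17041 lo [601.6 -32.3  59.3] hi [707.4 105.7  65.9] c [666.2  37.7] [142.3 130.9] 89.8
lying 15320 lo [707.5 -30.1  68. ] hi [754.9 107.4  73.3] c [701.6  38.7] [108.6 140.7] 0.2
t 22.73 [591.2 109.9 239.7] [-0.6 -0.5 -0.6] 85.3
```

View pics/w6.png

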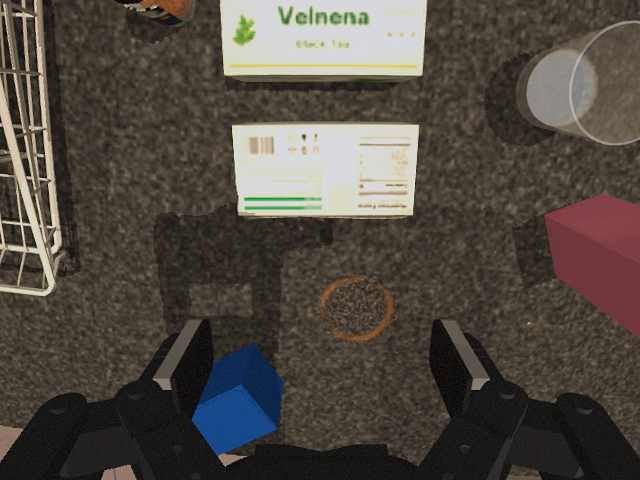

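Both cartons now show clearly: lying one's near edge at rows 75–80, fallen one's far edge at row 125, left and right edges nearly in line. The lateral error is about 2 mm, so the closing push will drift 2 mm left.

Run:
```python
from h import *
o=q(-83.4)
bot.move_to(P(570,37,120),o)
bot.servo_line(P(570,37,37),speed=120)
bot.servo_line(P(588,37,37),speed=60); st()
bot.servo_line(P(622,39.3,37),speed=40); st()
bot.servo_line(P(605,39.3,37),speed=120)
bot.servo_line(P(580,39.3,200),speed=250)
c=both(600); cv2.imwrite('pics/w7.png',c['image'][0:300,150:550].repeat(2,0).repeat(2,1)); st()
```

```text
t 24.59 [579.9 104.3  37.1] [-0.1 -0.5  0. ] 84.8
t 25.59 [613.3 110.5  36.9] [ 0.4  0.3 -0.2] 85.3
fallen 18685 lo [631.8 -30.3  59.4] hi [707.4 107.7  65.9] c [669.8  38.7] [140.4  77. ] 89.9
lying 15406 lo [707.7 -30.2  68.3] hi [754.8 107.4  73.3] c [731.4  38.5] [ 48.7 140.7] 0.1
t 27.04 [591.1 109.7 238. ] [-0.6  0.9 -0.6] 84.9
```

View pics/w7.png

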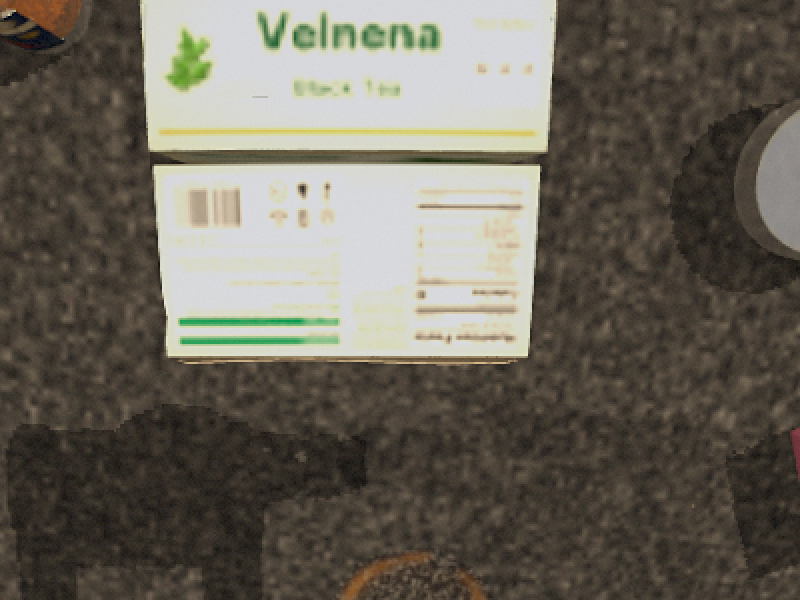

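The ends are level, with side edges matching at columns 153/148 and 540/548. A dark gap of about 14 crop pixels (about 5 mm) is still there at rows 151–165, so I'll close it.

Run:
```python
from h import *
o=q(-83.4)
bot.move_to(P(600,38.8,120),o)
bot.servo_line(P(600,38.8,37),speed=120)
bot.servo_line(P(618,38.8,37),speed=60); st()
bot.servo_line(P(628,38.8,37),speed=15); st()
bot.dwell(.2); st()
bot.servo_line(P(605,38.8,37),speed=120)
bot.servo_line(P(580,38.8,200),speed=250)
c=both(600); a=c['image'][0:300,150:550].repeat(2,0).repeat(2,1); cv2.imwrite('pics/w8.png',a); st()
```

```text
t 28.88 [609.5 109.6  37.1] [-1.1 -0.1 -0.5] 84.9
t 29.7 [619.3 110.7  37.1] [-4.3  0.3  3.5] 85.5
t 29.9 [619.3 110.7  37. ] [-5.1 -1.   4.6] 85.4
fallen 18769 lo [637.4 -30.2  59.4] hi [710.8 107.6  65.8] c [690.7  38.7] [108.4 140.4] 0.2
lying 14434 lo [711. -30.  68.] hi [754.9 107.5  73.2] c [715.5  38.5] [ 80.9 140.5] 0.0
t 31.4 [591.1 109.7 238. ] [-0.2  0.2 -0.9] 85.0
```

View pics/w8.png

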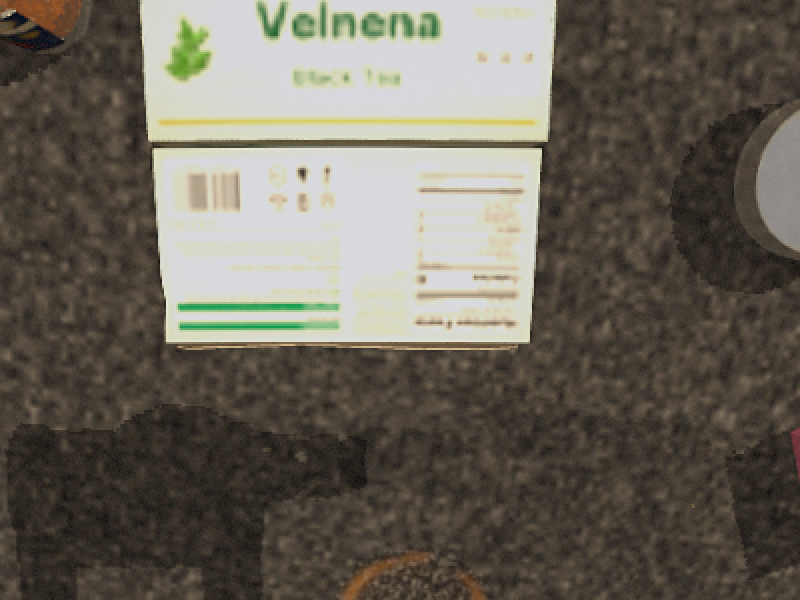

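The cartons now touch: only a thin step line is left at rows 142–147, the ends are level, and the other carton moved about 3 mm.

Run:
```python
from h import *
print(bot.finish_job()); st()
```

```text
the job is handed in; nothing more can be done
None
the job is handed in; nothing more can be done
```

I handed the job in at about 31 s: the carton was tipped flat and pushed snug against the other one with its ends level, the other carton was nudged about 3 mm, and the arm never went near the glass, jar or mug.

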